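# Fit the slicing plate and hold the slicer on slow

### The job

Draw the wider of the two slicing plates straight up out of the wooden caddy, lower it into the slot on top of the vegetable slicer until it is fully home, and let go of it. Only then press the slicer's sprung paddle half-way down, where its arm is level (slow speed), and keep it there: finish while still holding the paddle half-way. Leave the narrower plate in the caddy and everything else where it stands.

Things in the scene. Friction and masses are not known exactly. Their poses are not given: they have to be found in the camera images.
- plate_wide: the wider of two flat slicing plates: steel sheet 84 mm wide (its x), 4 mm thick (its y), 92 mm tall, with a grey plastic grip bar along the whole top edge, 84 mm long, 9 mm thick, 20 mm tall (from 92 to 112 mm above the origin). Same shape both ways round. Origin: middle of its lower edge; z up. At the start it stands upright in either one of the caddy's two slots, its lower 60 mm inside; about 0.13 kg
- plate_narrow: the other plate, to be left in the caddy: the same but only 56 mm wide
- caddy: fixed wooden block 110 mm (x) by 140 mm (y) by 70 mm tall with two upright slots open at the top, at y = +36 mm and y = -36 mm, each 91 mm long (along x) and 8 mm wide, 60 mm deep. Origin: centre of the underside. It may stand left or right of the slicer
- slicer: electric vegetable slicer, fixed to the table, its flat top 100 mm above the table: steel cutting head with the plate slot (x -75 to 75 mm, y -90 to -10 mm), white motor housing (x -80 to 80 mm, y -10 to 110 mm) with the paddle on top, low feed trough at y -90 to -150 mm, chute at its -x side. Origin: centre of the underside
- slicer_slot (a point): centre of the mouth of the slicer's plate slot, on the flat top 100 mm above the table. The slot is 91 mm long along this frame's x, 8 mm wide along y, with 3 mm bevelled edges, and its floor lies 60 mm below the mouth
- paddle (a joint): sprung speed paddle, rad: 0 released (arm sloping up by 0.18 towards the bar), 0.18 half-way (arm level), 0.36 fully down. It springs back when let go. Holding it half-way takes about 5.5 N at the bar, fully down about 9 N
- paddle_bar (a point): middle of the steel crossbar at the paddle's free end: 44 mm long (along its y), 14 mm diameter, this point on its axis, 85 mm from the hinge. Pressing from above moves it down: its axis is 150 mm above the table when released, 135 mm half-way and 120 mm fully down
- catch_bowl: bystander: small steel bowl, 72 mm across, 45 mm tall, in front of the slicer's chute; origin centre of the underside
- cup_a: bystander: steel cup, 60 mm across, 60 mm tall, beside the caddy; origin centre of the underside
- cup_b: bystander: steel cup as above, on the other side of the caddy
- soap: bystander: white bottle, 60 mm across, 130 mm tall; origin centre of the underside
- carton: bystander: paper drink carton 60 x 60 mm, about 150 mm tall; origin centre of the underside
- spoon: bystander: steel spoon, 200 mm long, lying flat

How it is judged:
By the outcome, as a careful person would: the job done as asked, in the order asked, and still so for the second after the job is handed in, while the arm keeps its last pose, push and grip.
It also fails if it takes over 59 s, if anything falls off the work surface, if the arm or the gripper's body presses on something with over 40 N, if the wrist force passes 120 N, or if a joint passes its speed limit or range.

### The arm

A 6-joint arm with a two-finger parallel gripper is mounted at the origin on the work surface. World frame = base frame: x ahead of the robot, y to its left, z up, the work surface at z = 0. Lengths are in mm, angles in rad, forces in N, time in s.
With the tool pointing down it reaches from about 350 to 775 mm from the base axis. Payload 7.3 kg.
Tool frame: the origin (TCP) lies at the very end of the fingers, on their centre line; the grasp point (between the pads) lies 19 mm behind it; z points along the fingers, y is the direction in which the jaws open and shut (so a half turn about z gives the same grasp; the last joint's range is limited). The gripper opens to 92 mm and grips with 3 to 60 N. Pads are 19 mm wide; open, the fingers measure 130 mm over their backs; the gripper's body (75 mm by 190 mm) begins 47 mm behind the grasp point.
Start: joints at [1.067, 0.342, 1.524, -0, 1.275, -0.146], TCP at [183.849, 491.777, 226.741] pointing down, gripper open.
Joint ranges: [-2.53, 2.53], [-0.77, 2.02], [0.04, 2.7], [-1, 4.14], [0.28, 2.66], [-3.11, 3.11]. Speed limits (rad/s): [2.57, 2.57, 3.14, 3.14, 3.14, 3.14].

### API

Orientations are given as [roll, pitch, yaw] about the fixed x, y, z axes, in that order (R = Rz(yaw) Ry(pitch) Rx(roll)).
In Python, from plant import * gives the robot as it stands. The module is installed in compiled form; this text tells all that it offers.
- The arm moves only by the shell command python3 -m creep 'ROWS' [OPENING]. ROWS is JSON, a list of rows, each an object of numbers: "tx", "ty", "tz": the shift along the tool's x, y, z in m; "rx", "ry", "rz": the turn, a rotation vector about the tool's x, y, z in degrees. A call has exactly 10 rows; each row is the pose to reach, as a shift and turn from the pose commanded when the call began, along the tool's axes at that moment; what a row does not reach only later rows make up. A row lasts 1/10 s, in which the tool goes at most 50 mm and 8.59 degrees, less where a joint would pass 70% of its speed; a pose out of reach is approached as far as the arm can. A call with a gripper value outside its range is refused whole. OPENING is the opening, from -1 (shut) to 1 (fully open), set as the call begins (- or left out, the last holds). The fingers move at their own pace and stop on an object; the grip force is fixed at half the most. Time passes only in rows, so rows that repeat a pose let the fingers close, or fill a call up. It gives the time, the measured TCP pose, the force and the opening at its end, in the units of the state.
- state(): the state, without advancing time (a new reading comes with each control period).
- get_image(name): name is "side" or "top" or "wrist"; returns a dict with "img" (480x640x3 uint8, blue, green, red), "z_map" (480x640 float32, mm along the optical axis (not along the pixel's ray), 0 where there is no reading), "camera_matrix" (3x3 intrinsics, pixels), "cam_to_world" (4x4, takes a point from camera to world coordinates); the wrist camera has in their place "hand_eye" (4x4, takes a point from camera to tool coordinates, whose origin is the TCP and whose axes are the flange's). Camera axes: x right, y up, looking along -z (the intrinsics and any distortion apply to the point x, -y, -z); pixel columns grow to the right and rows downward; lengths in mm; the calibration is good to about 2 mm. A picture is of the moment at which its call begins: read the wrist's pose just before it.
- close_job(): hands the job in, once; it reports no verdict.
The state is a dict: "clock": time; "joint_pos": joint angles; "qd": joint speeds; "tau": joint torques, N m; "eef_pos": TCP position; "tcp_rot": TCP orientation; "force": force on the tool from outside, world axes, zero at the start; "wrist_torque": the same for the moment, N m; "grip_width": finger opening in mm.
Only numpy, scipy, OpenCV 4.12 (cv2) and the standard library are available. Lean on these libraries where they do the work, as an engineer would, in place of code of your own. Each camera call takes 0.05 s, during which the arm holds its last target. There are 200 camera calls.

## Working session

There is one attempt and no reset: what is moved stays moved. The work goes in short steps, Python scripts to look and compute and a shell command to move; the robot and the scene stay as the last step left them, time stands still between calls to the robot, and variables do not carry over. Pictures are saved under pics/ and viewed, about 8 in all and at most 12, crops included, and the job is handed in when it is done.

```bash
mkdir -p pics; cat > h.py <<'E'
from plant import *
import numpy as np, cv2, pickle
def grab(n,tag):
    s=state(); d=get_image(n); d['s']=s
    pickle.dump(d,open(f'{n}_{tag}.pkl','wb')); cv2.imwrite(f'pics/{n}_{tag}.png',d['img']); return d
def load(n,tag): return pickle.load(open(f'{n}_{tag}.pkl','rb'))
from scipy.spatial.transform import Rotation as R
def T(d):
    if 'cam_to_world' in d: return np.array(d['cam_to_world'])
    s=d['s']; M=np.eye(4); M[:3,:3]=R.from_euler('xyz',s['tcp_rot']).as_matrix(); M[:3,3]=s['eef_pos']; return M@np.array(d['hand_eye'])
def ray(d,uv):
    K=np.array(d['camera_matrix']); uv=np.atleast_2d(uv).astype(float)
    v=np.c_[(uv[:,0]-K[0,2])/K[0,0],-(uv[:,1]-K[1,2])/K[1,1],-np.ones(len(uv))]
    M=T(d); return M[:3,3], v@M[:3,:3].T
def onz(d,uv,z):
    o,v=ray(d,uv); return o+v*((z-o[2])/v[:,2])[:,None]
def pts(d):
    z=d['z_map']; vv,uu=np.mgrid[:480,:640]; o,v=ray(d,np.c_[uu.ravel(),vv.ravel()]); return (o+v*z.reshape(-1,1)).reshape(480,640,3)
E
python3 - <<'E'
from h import *
for n in('top','side'):
    d=grab(n,'0'); print(n,np.round(T(d),3).tolist(),d['camera_matrix'],[k for k in d])
s=state();print({k:np.round(v,3) for k,v in s.items()})
E
```

```text
top [[-0.001, 0.998, -0.07, 490.336], [-1.0, -0.001, 0.004, -97.943], [0.004, 0.07, 0.998, 1126.268], [0.0, 0.0, 0.0, 1.0]] [[440.46112477   0.         311.41038089]
 [  0.         440.46112477 238.47569554]
 [  0.           0.           1.        ]] ['img', 'z_map', 'camera_matrix', 'cam_to_world', 's']
side [[-0.999, 0.022, -0.041, 518.472], [-0.046, -0.534, 0.844, 881.172], [-0.004, 0.845, 0.534, 755.552], [0.0, 0.0, 0.0, 1.0]] [[563.48742234   0.         323.53479258]
 [  0.         563.48742234 238.99315775]
 [  0.           0.           1.        ]] ['img', 'z_map', 'camera_matrix', 'cam_to_world', 's']
{'clock': np.float64(0.1), 'joint_pos': array([ 1.067,  0.343,  1.525,  0.   ,  1.275, -0.146]), 'qd': array([-0.   , -0.001, -0.002,  0.   ,  0.001,  0.   ]), 'tau': array([ 1.0000e-03, -4.3201e+01, -2.4470e+01,  7.2000e-02,  5.3000e-02,
       -0.0000e+00]), 'eef_pos': array([183.635, 491.464, 226.117]), 'tcp_rot': array([-3.14 , -0.   ,  2.784]), 'force': array([ 0.335, -0.115, -0.085]), 'wrist_torque': array([ 0.   , -0.028,  0.018]), 'grip_width': np.float64(91.75)}
```

View pics/top_0.png

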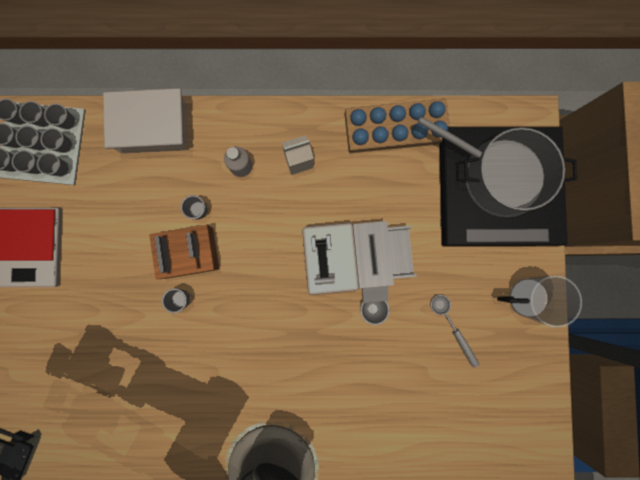

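View pics/side_0.png

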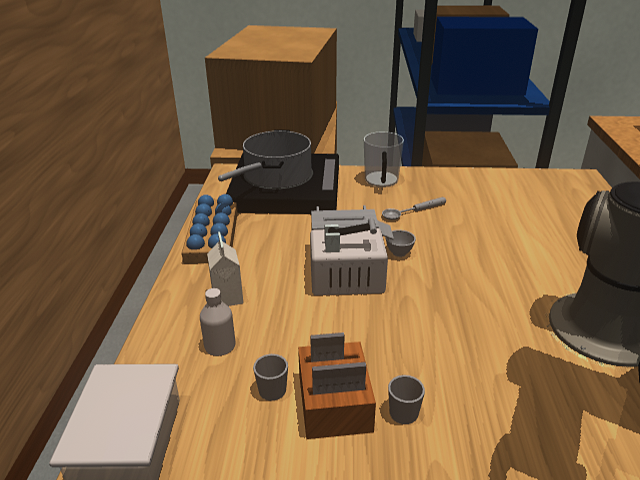

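The top view has the caddy at about (183,252), with the wide plate as its left grip near (163,253) and the narrow one near (193,248). The slicer is near (345,258), its slot near (373,254) and its paddle near (322,260). I'll zoom in and measure from depth.

```bash
python3 - <<'E'
from h import *
d=load('top','0'); e=load('side','0')
a=cv2.resize(d['img'][210:330,295:425],None,fx=4,fy=4,interpolation=cv2.INTER_CUBIC)
b=cv2.resize(e['img'][195:305,300:395],None,fx=3,fy=3,interpolation=cv2.INTER_CUBIC)
c=np.zeros((480,800,3),np.uint8); c[:480,:520]=a[:480,:520]; c[:min(480,b.shape[0]),520:800]=b[:480,:280]; cv2.imwrite('pics/zoom.png',c)
P=pts(d)
def rect(m,z,name):
    n,l,st,_=cv2.connectedComponentsWithStats(m.astype(np.uint8))
    for i in range(1,n):
        if st[i,4]<25: continue
        vv,uu=np.where(l==i); Q=P[l==i]; zz=np.median(Q[:,2]); W=onz(d,np.c_[uu,vv],z or zz)[:,:2]
        r=cv2.minAreaRect(W.astype(np.float32)); print(name,st[i],'z',round(zz,1),'ctr',np.round(r[0],1),'size',np.round(r[1],1),'ang',round(r[2],2))
roi=np.zeros((480,640),bool); roi[220:285,145:222]=1
Z=P[...,2]
rect(roi&(Z>95),122,'grips'); rect(roi&(Z>55)&(Z<82),70,'caddy')
roi[:]=0; roi[215:300,300:418]=1
rect(roi&(Z>92)&(Z<107),100,'sltop'); rect(roi&(Z>122),None,'paddle'); 
g=d['img'].mean(2); rect(roi&(g<60),100,'dark')
roi[:]=0; roi[140:180,220:320]=1; rect(roi&(Z>20),None,'tall')
roi[:]=0; roi[190:325,155:210]=1; rect(roi&(Z>25)&(Z<66),60,'cups')
E
```

```text
grips [186 233  11  25 149] z 120.5 ctr [547.  175.2] size [57.1 17.4] ang 11.71
grips [155 236  11  37 244] z 120.2 ctr [526.6 243. ] size [84.6 15.3] ang 9.97
caddy [ 149  225   66   54 2237] z 69.8 ctr [534.2 209.2] size [110.4 143.4] ang 9.47
sltop [ 302  221   92   74 4948] z 99.9 ctr [ 520.5 -185.6] size [158.6 199.9] ang 5.3
paddle [311 236  24  49 589] z 146.6 ctr [ 511.2 -126.6] size [107.1  43.3] ang 5.1
dark [370 236   6  38  91] z 67.2 ctr [ 525.4 -244.6] size [86.9  5.6] ang 5.09
dark [316 240  13  38 312] z 145.7 ctr [ 516.2 -126.3] size [87.8 22. ] ang 4.83
tall [282 140  32  34 804] z 111.3 ctr [759.2 -72. ] size [77.9 64.3] ang 13.97
tall [224 147  28  29 611] z 90.6 ctr [750.3  74.1] size [72.  57.5] ang 44.76
cups [181 195  26  24 286] z 53.8 ctr [644.2 185.2] size [61.2 56.5] ang 89.95
cups [207 225   3  15  25] z 57.2 ctr [581.8 148.9] size [34.2  4.9] ang 0.87
cups [195 257   6  11  33] z 53.6 ctr [508.2 172.1] size [24.5  9.9] ang 19.31
cups [162 288  27  25 305] z 54.0 ctr [418.1 225.6] size [62.6 57.2] ang 89.91
```

View pics/zoom.png

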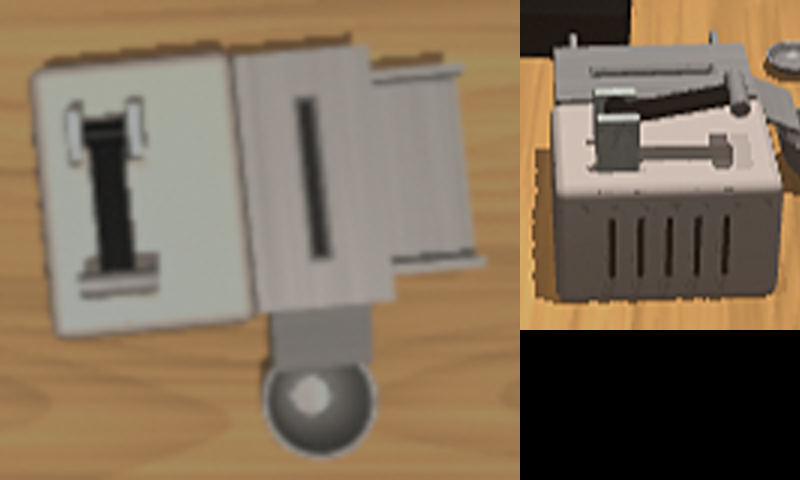

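The zoom shows the slot as a dark line from (307,98) to (320,258). The paddle hinge is at the top (high x) and its bar is at about (119,275) in the zoom, on the low-x side. The slicer yaw is about 5.1° and the caddy yaw about 9.7°. Next I'll move over the wide plate.

```bash
cat >> h.py <<'E'
def plan(x,y,z,yawdeg=None,s=None):
    s=s or state(); r=R.from_euler('xyz',s['tcp_rot']); p=np.array(s['eef_pos'])
    t=r.inv().apply(np.array([x,y,z])-p)/1000
    out=dict(t=np.round(t,4).tolist())
    if yawdeg is not None:
        q=R.from_euler('xyz',[np.pi,0,np.deg2rad(yawdeg)]); out['rotvec']=np.round(np.rad2deg((r.inv()*q).as_rotvec()),2).tolist()
    return out
E
python3 -m creep '[{"tx":-0.03,"ty":-0.008,"rz":-2},{"tx":-0.07,"ty":-0.02,"rz":-5},{"tx":-0.115,"ty":-0.032,"rz":-8},{"tx":-0.16,"ty":-0.044,"rz":-12},{"tx":-0.205,"ty":-0.057,"rz":-15},{"tx":-0.25,"ty":-0.069,"rz":-19},{"tx":-0.295,"ty":-0.082,"rz":-22},{"tx":-0.34,"ty":-0.094,"rz":-25},{"tx":-0.38,"ty":-0.105,"rz":-28},{"tx":-0.408,"ty":-0.113,"rz":-30}]' -0.2
python3 -m creep '[{},{},{},{},{},{},{},{},{},{}]'
python3 - <<'E'
from h import *
s=state(); print({k:np.round(s[k],3) for k in('clock','joint_pos','eef_pos','tcp_rot','force','grip_width')})
grab('wrist','1')
E
```

```text
{'clock': np.float64(0.1), 'joint_pos': array([ 1.067,  0.343,  1.525,  0.   ,  1.275, -0.146]), 'eef_pos': array([183.635, 491.464, 226.117]), 'tcp_rot': array([-3.14 , -0.   ,  2.784]), 'force': array([ 0.335, -0.115, -0.085]), 'grip_width': np.float64(91.75)}validation failed for argument at $[0]...
validation failed for argument at $[0]...
```

View pics/wrist_1.png

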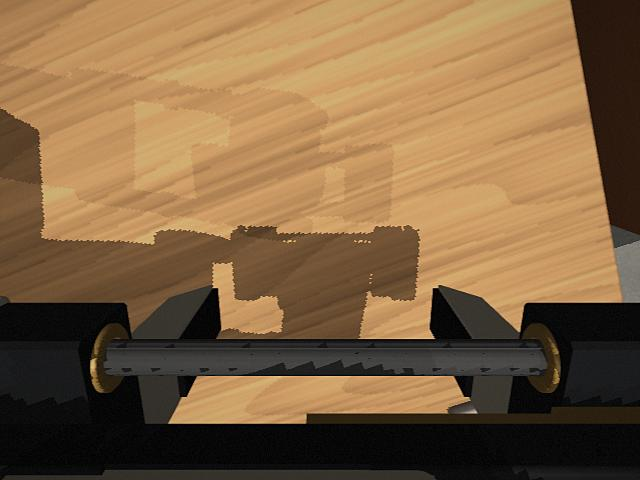

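The moves were refused: every row apparently needs all six keys. The arm hasn't moved, so the wrist view shows only bare table.

```bash

python3 -m creep '[{"tx":-0.03,"ty":-0.008,"tz":0,"rx":0,"ry":0,"rz":-2},{"tx":-0.07,"ty":-0.02,"tz":0,"rx":0,"ry":0,"rz":-5},{"tx":-0.115,"ty":-0.032,"tz":0,"rx":0,"ry":0,"rz":-8},{"tx":-0.16,"ty":-0.044,"tz":0,"rx":0,"ry":0,"rz":-12},{"tx":-0.205,"ty":-0.057,"tz":0,"rx":0,"ry":0,"rz":-15},{"tx":-0.25,"ty":-0.069,"tz":0,"rx":0,"ry":0,"rz":-19},{"tx":-0.295,"ty":-0.082,"tz":0,"rx":0,"ry":0,"rz":-22},{"tx":-0.34,"ty":-0.094,"tz":0,"rx":0,"ry":0,"rz":-25},{"tx":-0.38,"ty":-0.105,"tz":0,"rx":0,"ry":0,"rz":-28},{"tx":-0.408,"ty":-0.113,"tz":0,"rx":0,"ry":0,"rz":-30}]' -0.2
python3 -m creep '[{"tx":0,"ty":0,"tz":0,"rx":0,"ry":0,"rz":0},{"tx":0,"ty":0,"tz":0,"rx":0,"ry":0,"rz":0},{"tx":0,"ty":0,"tz":0,"rx":0,"ry":0,"rz":0},{"tx":0,"ty":0,"tz":0,"rx":0,"ry":0,"rz":0},{"tx":0,"ty":0,"tz":0,"rx":0,"ry":0,"rz":0},{"tx":0,"ty":0,"tz":0,"rx":0,"ry":0,"rz":0},{"tx":0,"ty":0,"tz":0,"rx":0,"ry":0,"rz":0},{"tx":0,"ty":0,"tz":0,"rx":0,"ry":0,"rz":0},{"tx":0,"ty":0,"tz":0,"rx":0,"ry":0,"rz":0},{"tx":0,"ty":0,"tz":0,"rx":0,"ry":0,"rz":0}]'
python3 - <<'E'
from h import *
s=state(); print({k:np.round(s[k],3) for k in('clock','joint_pos','eef_pos','tcp_rot','force','grip_width')})
d=grab('wrist','1'); P=pts(d); Z=P[...,2]
m=(Z>100)&(Z<135); n,l,st,_=cv2.connectedComponentsWithStats(m.astype(np.uint8))
for i in range(1,n):
    if st[i,4]>300:
        vv,uu=np.where(l==i); W=onz(d,np.c_[uu,vv],122)[:,:2]; r=cv2.minAreaRect(W.astype(np.float32)); print(st[i],np.round(r[0],1),np.round(r[1],1),r[2],np.median(P[l==i],0))
print(plan(526.6,243,220,189.8))
E
```

```text
clock: 1.15
eef_pos: [528.3, 241.0, 226.2]
tcp_rot: [-3.141, -0.0, -2.976]
force: [-0.2, 0.3, -0.3]
grip_width: 36.7
clock: 2.15
eef_pos: [526.5, 243.0, 226.7]
tcp_rot: [3.142, 0.0, -2.976]
force: [-0.3, 0.1, 0.0]
grip_width: 36.6
{'clock': np.float64(2.15), 'joint_pos': array([ 0.3  ,  0.443,  1.367,  0.   ,  1.331, -1.436]), 'eef_pos': array([526.479, 243.009, 226.749]), 'tcp_rot': array([ 3.142,  0.   , -2.976]), 'force': array([-0.331,  0.112,  0.044]), 'grip_width': np.float64(36.588)}
[ 325  177   14  122 1566] [525.3 246.9] [86.3  9. ] 9.49389934539795 [523.72488318 246.72397934 122.04099451]
[ 219  210   23   83 1483] [545.4 179.6] [59.7 12.9] 9.378434181213379 [545.00091031 178.88152901 121.60652395]
{'t': [-0.0001, -0.0, 0.0067], 'rotvec': [0.0, 0.0, -0.3]}
```

View pics/wrist_1.png

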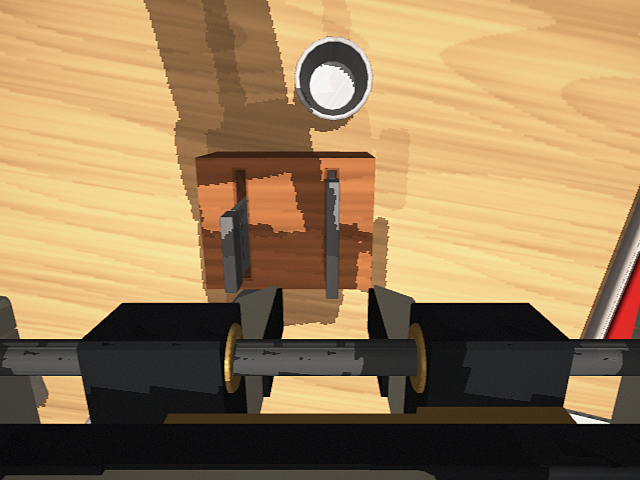

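The wrist view shows the wide plate's grip along columns 325–338, rows 177–300. It measures 86x9 mm at (525.3, 246.9). The top view agrees once the visible side face of the bar is allowed for. I'll lower onto it and grip.

```bash

python3 -m creep '[{"tx":0,"ty":0.002,"tz":0.01,"rx":0,"ry":0,"rz":0},{"tx":0,"ty":0.0036,"tz":0.025,"rx":0,"ry":0,"rz":0},{"tx":0,"ty":0.0036,"tz":0.045,"rx":0,"ry":0,"rz":0},{"tx":0,"ty":0.0036,"tz":0.065,"rx":0,"ry":0,"rz":0},{"tx":0,"ty":0.0036,"tz":0.085,"rx":0,"ry":0,"rz":0},{"tx":0,"ty":0.0036,"tz":0.1,"rx":0,"ry":0,"rz":0},{"tx":0,"ty":0.0036,"tz":0.112,"rx":0,"ry":0,"rz":0},{"tx":0,"ty":0.0036,"tz":0.122,"rx":0,"ry":0,"rz":0},{"tx":0,"ty":0.0036,"tz":0.129,"rx":0,"ry":0,"rz":0},{"tx":0,"ty":0.0036,"tz":0.133,"rx":0,"ry":0,"rz":0}]'
python3 -m creep '[{"tx":0,"ty":0,"tz":0,"rx":0,"ry":0,"rz":0},{"tx":0,"ty":0,"tz":0,"rx":0,"ry":0,"rz":0},{"tx":0,"ty":0,"tz":0,"rx":0,"ry":0,"rz":0},{"tx":0,"ty":0,"tz":0,"rx":0,"ry":0,"rz":0},{"tx":0,"ty":0,"tz":0,"rx":0,"ry":0,"rz":0},{"tx":0,"ty":0,"tz":0,"rx":0,"ry":0,"rz":0},{"tx":0,"ty":0,"tz":0,"rx":0,"ry":0,"rz":0},{"tx":0,"ty":0,"tz":0,"rx":0,"ry":0,"rz":0},{"tx":0,"ty":0,"tz":0,"rx":0,"ry":0,"rz":0},{"tx":0,"ty":0,"tz":0,"rx":0,"ry":0,"rz":0}]' -1
```

```text
clock: 3.2
eef_pos: [525.8, 246.6, 93.2]
tcp_rot: [-3.142, -0.0, -2.976]
force: [-0.4, -0.0, 0.6]
grip_width: 36.8
clock: 4.2
eef_pos: [526.1, 246.8, 94.2]
tcp_rot: [3.141, 0.001, -2.976]
force: [-1.1, 0.8, 5.3]
grip_width: 9.1
```

```bash

python3 -m creep '[{"tx":0,"ty":0,"tz":-0.004,"rx":0,"ry":0,"rz":0},{"tx":0,"ty":0,"tz":-0.01,"rx":0,"ry":0,"rz":0},{"tx":0,"ty":0,"tz":-0.018,"rx":0,"ry":0,"rz":0},{"tx":0,"ty":0,"tz":-0.027,"rx":0,"ry":0,"rz":0},{"tx":0,"ty":0,"tz":-0.036,"rx":0,"ry":0,"rz":0},{"tx":0,"ty":0,"tz":-0.045,"rx":0,"ry":0,"rz":0},{"tx":0,"ty":0,"tz":-0.054,"rx":0,"ry":0,"rz":0},{"tx":0,"ty":0,"tz":-0.064,"rx":0,"ry":0,"rz":0},{"tx":0,"ty":0,"tz":-0.075,"rx":0,"ry":0,"rz":0},{"tx":0,"ty":0,"tz":-0.09,"rx":0,"ry":0,"rz":0}]'
python3 -m creep '[{"tx":0,"ty":0,"tz":-0.015,"rx":0,"ry":0,"rz":0},{"tx":0,"ty":0,"tz":-0.03,"rx":0,"ry":0,"rz":0},{"tx":0,"ty":0,"tz":-0.045,"rx":0,"ry":0,"rz":0},{"tx":0,"ty":0,"tz":-0.06,"rx":0,"ry":0,"rz":0},{"tx":0,"ty":0,"tz":-0.075,"rx":0,"ry":0,"rz":0},{"tx":0,"ty":0,"tz":-0.085,"rx":0,"ry":0,"rz":0},{"tx":0,"ty":0,"tz":-0.093,"rx":0,"ry":0,"rz":0},{"tx":0,"ty":0,"tz":-0.1,"rx":0,"ry":0,"rz":0},{"tx":0,"ty":0,"tz":-0.1,"rx":0,"ry":0,"rz":0},{"tx":0,"ty":0,"tz":-0.1,"rx":0,"ry":0,"rz":0}]'
python3 - <<'E'
from h import *
print(plan(525.9,-245.2,284,185.1)); d=grab('side','2'); grab('wrist','2')
c=np.hstack([cv2.resize(d['img'][200:440,240:440],(400,480)),cv2.resize(load('wrist','2')['img'][:,120:520],(400,480))]); cv2.imwrite('pics/c2.png',c)
E
```

```text
clock: 5.2
eef_pos: [525.5, 246.5, 184.3]
tcp_rot: [-3.142, -0.001, -2.976]
force: [0.4, 0.5, -2.4]
grip_width: 8.7
clock: 6.2
eef_pos: [525.7, 246.5, 283.3]
tcp_rot: [-3.142, -0.001, -2.976]
force: [-0.5, 0.7, -1.5]
grip_width: 8.9
{'t': [0.081, -0.485, -0.0006], 'rotvec': [-0.0, -0.04, 4.4]}
```

View pics/c2.png

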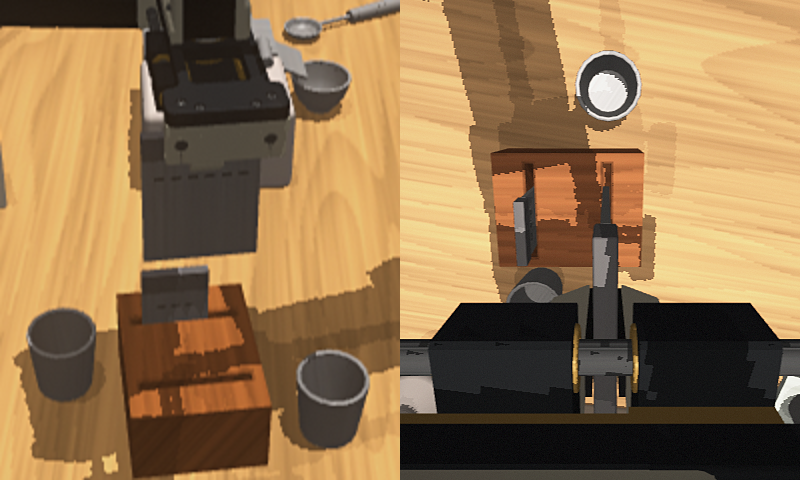

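The wide plate is held upright and clear of the caddy, with the narrow one still in it. I'll carry it over the slot.

```bash

python3 -m creep '[{"tx":0.002,"ty":-0.012,"tz":0,"rx":0,"ry":0,"rz":0},{"tx":0.005,"ty":-0.03,"tz":0,"rx":0,"ry":0,"rz":0},{"tx":0.0092,"ty":-0.055,"tz":0,"rx":0,"ry":0,"rz":0.5},{"tx":0.0134,"ty":-0.08,"tz":0,"rx":0,"ry":0,"rz":1},{"tx":0.0175,"ty":-0.105,"tz":0,"rx":0,"ry":0,"rz":1.4},{"tx":0.0217,"ty":-0.13,"tz":0,"rx":0,"ry":0,"rz":1.8},{"tx":0.0259,"ty":-0.155,"tz":0,"rx":0,"ry":0,"rz":2.2},{"tx":0.03,"ty":-0.18,"tz":0,"rx":0,"ry":0,"rz":2.6},{"tx":0.0342,"ty":-0.205,"tz":0,"rx":0,"ry":0,"rz":3},{"tx":0.0384,"ty":-0.23,"tz":0,"rx":0,"ry":0,"rz":3.4}]'
python3 -c "
from h import *
print(plan(525.9,-245.2,284,185.1))"
```

```text
clock: 7.3
eef_pos: [525.4, 11.6, 283.5]
tcp_rot: [-3.141, -0.0, -3.036]
force: [-0.4, -0.6, -1.1]
grip_width: 8.6
{'t': [0.0266, -0.2554, -0.0004], 'rotvec': [-0.01, -0.03, 0.97]}
```

```bash

python3 -m creep '[{"tx":0.0027,"ty":-0.025,"tz":0,"rx":0,"ry":0,"rz":0.2},{"tx":0.0059,"ty":-0.055,"tz":0,"rx":0,"ry":0,"rz":0.5},{"tx":0.0091,"ty":-0.085,"tz":0,"rx":0,"ry":0,"rz":0.8},{"tx":0.0123,"ty":-0.115,"tz":0,"rx":0,"ry":0,"rz":1},{"tx":0.0155,"ty":-0.145,"tz":0,"rx":0,"ry":0,"rz":1},{"tx":0.0187,"ty":-0.175,"tz":0,"rx":0,"ry":0,"rz":1},{"tx":0.0217,"ty":-0.203,"tz":0,"rx":0,"ry":0,"rz":1},{"tx":0.0245,"ty":-0.229,"tz":0,"rx":0,"ry":0,"rz":1},{"tx":0.0264,"ty":-0.247,"tz":0,"rx":0,"ry":0,"rz":1},{"tx":0.0275,"ty":-0.257,"tz":0,"rx":0,"ry":0,"rz":1}]'
python3 -m creep '[{"tx":0,"ty":0,"tz":0.02,"rx":0,"ry":0,"rz":0},{"tx":0,"ty":0,"tz":0.04,"rx":0,"ry":0,"rz":0},{"tx":0,"ty":0,"tz":0.05,"rx":0,"ry":0,"rz":0},{"tx":0,"ty":0,"tz":0.06,"rx":0,"ry":0,"rz":0},{"tx":0,"ty":0,"tz":0.07,"rx":0,"ry":0,"rz":0},{"tx":0,"ty":0,"tz":0.08,"rx":0,"ry":0,"rz":0},{"tx":0,"ty":0,"tz":0.085,"rx":0,"ry":0,"rz":0},{"tx":0,"ty":0,"tz":0.085,"rx":0,"ry":0,"rz":0},{"tx":0,"ty":0,"tz":0.085,"rx":0,"ry":0,"rz":0},{"tx":0,"ty":0,"tz":0.085,"rx":0,"ry":0,"rz":0}]'
python3 - <<'E'
from h import *
print(plan(525.9,-245.2,184,185.1)); d=grab('side','3'); w=grab('wrist','3')
c=np.hstack([cv2.resize(d['img'][160:280,290:390],(400,480)),cv2.resize(w['img'][100:420,180:446],(400,480))]); cv2.imwrite('pics/c3.png',c)
# side camera cover: slot edge lines later
E
```

```text
clock: 8.3
eef_pos: [525.3, -246.8, 283.3]
tcp_rot: [3.141, -0.001, -3.054]
force: [-0.4, 0.6, -1.5]
grip_width: 8.6
clock: 9.3
eef_pos: [526.2, -245.2, 199.3]
tcp_rot: [-3.141, 0.001, -3.053]
force: [-0.0, 0.2, -2.0]
grip_width: 8.9
{'t': [0.0003, 0.0001, 0.0153], 'rotvec': [-0.04, 0.05, 0.0]}
```

View pics/c3.png

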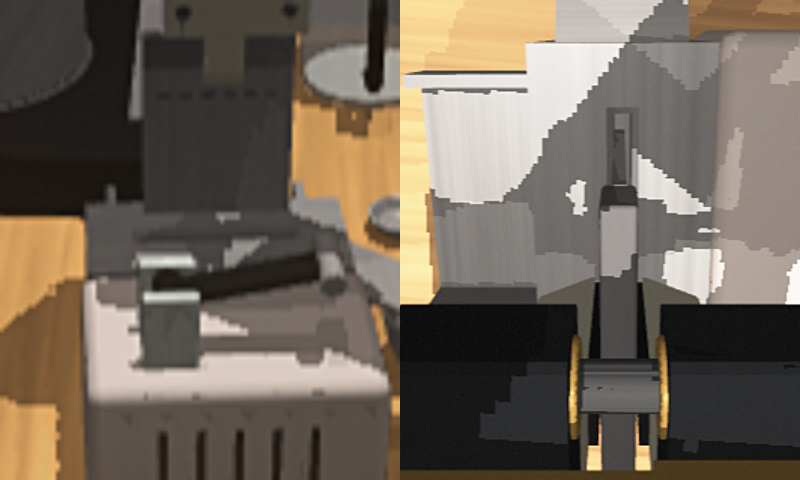

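The right half (wrist) shows the slot's front end with its bevel at crop (607–638, 108), just past the plate bar at (600–638, 187–205). I'll measure both from the wrist image.

```bash
python3 - <<'E'
from h import *
w=load('wrist','3'); d=load('side','3')
g=w['img'].mean(2)
for v in(174,180,188,200,212,222): print(v,g[v,308:348].astype(int).tolist())
print('col',g[160:250,328].astype(int).tolist())
f=lambda cx,cy:(180+(cx-400)*266/400,100+cy*320/480)
print('bev corners',onz(w,[f(607,108),f(638,108)],100))
P=pts(w); m=(P[...,2]>205)&(P[...,2]<240); m[:220]=m[:220]; 
n,l,st,_=cv2.connectedComponentsWithStats(m.astype(np.uint8))
for i in range(1,n):
    if st[i,4]>200:
        print(st[i],np.round(np.median(P[l==i],0),1),np.round(P[l==i].max(0),1),np.round(P[l==i].min(0),1))
s=w['s']; M=np.eye(4);M[:3,:3]=R.from_euler('xyz',s['tcp_rot']).as_matrix(); print(M[:3,:3].round(4), s['eef_pos'])
E
```

```text
174 [109, 110, 110, 113, 113, 112, 111, 115, 108, 93, 83, 80, 80, 83, 81, 79, 78, 82, 84, 84, 89, 89, 92, 88, 94, 88, 92, 100, 99, 93, 97, 107, 110, 109, 110, 110, 110, 113, 112, 112]
180 [111, 112, 110, 112, 112, 110, 110, 114, 108, 92, 76, 80, 81, 69, 86, 115, 122, 121, 119, 118, 116, 116, 115, 114, 95, 69, 83, 98, 96, 95, 101, 108, 108, 107, 109, 110, 112, 112, 112, 109]
188 [110, 108, 111, 110, 110, 111, 111, 113, 108, 90, 78, 78, 79, 76, 63, 58, 59, 59, 60, 59, 50, 93, 118, 118, 96, 68, 83, 98, 96, 95, 97, 105, 109, 108, 105, 108, 109, 113, 114, 112]
200 [109, 106, 109, 106, 108, 109, 108, 106, 112, 97, 79, 79, 80, 75, 79, 77, 74, 76, 77, 76, 76, 84, 106, 114, 92, 74, 134, 171, 174, 132, 91, 103, 109, 104, 106, 108, 110, 114, 108, 112]
212 [111, 109, 108, 110, 110, 109, 107, 108, 111, 92, 79, 81, 76, 64, 57, 62, 69, 78, 79, 76, 77, 80, 104, 110, 87, 74, 134, 167, 161, 152, 190, 222, 225, 219, 222, 226, 227, 230, 228, 232]
222 [106, 108, 109, 106, 108, 106, 108, 108, 111, 97, 77, 84, 71, 58, 54, 51, 53, 54, 51, 50, 51, 52, 75, 108, 92, 94, 148, 168, 166, 153, 185, 221, 222, 219, 
[... 163 characters left out ...]
 53, 50, 76, 71, 70, 73, 77, 72, 73, 75, 73, 73, 73, 76, 74, 79, 77, 76, 75, 73, 74, 77, 75, 79, 75, 77, 76, 76, 76, 78, 77, 78, 79, 59, 54, 51, 159, 51, 53, 55, 56, 55, 58, 57, 58, 60, 58, 61, 40, 51, 118, 141, 153, 160, 161, 160, 161, 162, 159, 161, 158, 159, 159]
bev corners [[ 479.28727823 -254.65583871  100.        ]
 [ 478.11521745 -241.53489979  100.        ]]
[ 270  221  110  118 4687] [ 513.2 -248.   226.8] [ 525.3 -225.8  240. ] [ 484.9 -267.9  205. ]
[312 376  26  38 899] [ 548.2 -243.9  227.1] [ 558.1 -239.   237.7] [ 532.9 -249.5  225.4]
[[-9.96e-01 -8.89e-02  1.00e-03]
 [-8.89e-02  9.96e-01 -5.00e-04]
 [-9.00e-04 -6.00e-04 -1.00e+00]] [ 526.13117697 -245.21206094  199.26279565]
```

```bash
python3 - <<'E'
from h import *
w=load('wrist','3'); g=w['img'].mean(2)
for v in(236,240,246,255,265): print(v,g[v,306:346].astype(int).tolist())
s=w['s']; Rm=R.from_euler('xyz',s['tcp_rot']); p=np.array(s['eef_pos'])
tl=lambda uv,z: Rm.inv().apply(onz(w,uv,z)-p).round(2)
print('slot L,R @200,174',tl([(316.8,200),(338.4,200),(316.6,174),(338.2,174)],100).tolist())
print('slot end',tl([(327,170.8)],100).tolist(), 'inner end',tl([(327,175.5)],97).tolist())
print('cam in tool',np.array(w['hand_eye']).round(3).tolist())
np.save('x.npy',[0])
P=pts(w)
print('bar top z',np.median(P[245:260,318:328,2]), 'sl top',np.median(P[200:220,300:312,2]))
print('bar end top candidates', tl([(327,236.5),(327,223.5)],227).tolist())
E
```

```text
236 [111, 109, 107, 109, 107, 111, 79, 42, 45, 42, 44, 43, 42, 42, 49, 54, 51, 51, 56, 46, 45, 45, 51, 51, 53, 40, 38, 40, 44, 45, 45, 53, 85, 107, 104, 100, 103, 105, 106, 108]
240 [107, 111, 108, 105, 110, 99, 73, 115, 112, 64, 61, 61, 57, 128, 168, 161, 164, 162, 162, 162, 159, 163, 160, 164, 163, 162, 160, 162, 163, 164, 147, 114, 95, 103, 104, 102, 103, 106, 106, 108]
246 [110, 108, 103, 107, 102, 97, 97, 126, 151, 163, 162, 159, 160, 160, 159, 159, 161, 161, 160, 158, 158, 161, 161, 160, 160, 162, 161, 163, 160, 158, 145, 109, 95, 106, 104, 102, 104, 106, 104, 106]
255 [108, 108, 105, 103, 106, 103, 99, 119, 148, 162, 158, 160, 161, 160, 160, 159, 159, 159, 160, 160, 157, 161, 159, 158, 161, 159, 159, 158, 159, 157, 143, 101, 89, 104, 101, 103, 100, 104, 103, 108]
265 [106, 108, 105, 107, 105, 103, 97, 114, 149, 161, 158, 160, 159, 156, 159, 159, 159, 161, 158, 160, 160, 159, 159, 158, 156, 161, 159, 160, 160, 156, 141, 97, 86, 103, 99, 101, 100, 106, 106, 103]
slot L,R @200,174 [[29.48, -5.84, 99.24], [29.48, 8.24, 99.23], [46.32, -5.87, 99.22], [46.32, 7.95, 99.22]]
slot end [[48.35, 0.78, 99.22]] inner end [[44.99, 0.8, 102.22]]
cam in tool [[-0.0, 0.958, 0.285, 77.861], [1.0, -0.0, 0.001, -0.374], [0.001, 0.285, -0.958, -158.158], [0.0, 0.0, 0.0, 1.0]]
bar top z 227.15379886019593 sl top 100.14668471998613
bar end top candidates [[40.82, 0.24, -27.77], [45.36, 0.24, -27.78]]
```

The wrist view puts the slot about 1–1.5 mm along tool +y and about 0.5 mm along +x of the plate, with the angles parallel. That is within the bevel capture, so I'll correct by those amounts and lower slowly.

```bash

python3 -m creep '[{"tx":0.0005,"ty":0.0012,"tz":0,"rx":0,"ry":0,"rz":0},{"tx":0.0005,"ty":0.0012,"tz":0.004,"rx":0,"ry":0,"rz":0},{"tx":0.0005,"ty":0.0012,"tz":0.008,"rx":0,"ry":0,"rz":0},{"tx":0.0005,"ty":0.0012,"tz":0.011,"rx":0,"ry":0,"rz":0},{"tx":0.0005,"ty":0.0012,"tz":0.014,"rx":0,"ry":0,"rz":0},{"tx":0.0005,"ty":0.0012,"tz":0.017,"rx":0,"ry":0,"rz":0},{"tx":0.0005,"ty":0.0012,"tz":0.02,"rx":0,"ry":0,"rz":0},{"tx":0.0005,"ty":0.0012,"tz":0.023,"rx":0,"ry":0,"rz":0},{"tx":0.0005,"ty":0.0012,"tz":0.026,"rx":0,"ry":0,"rz":0},{"tx":0.0005,"ty":0.0012,"tz":0.028,"rx":0,"ry":0,"rz":0}]'
python3 -c "
from h import *
s=state(); print(s['force'],s['wrist_torque'])"
```

```text
clock: 10.4
eef_pos: [525.2, -243.9, 170.4]
tcp_rot: [3.141, -0.0, -3.053]
force: [0.3, 0.9, -1.3]
grip_width: 9.0
[ 0.26432227  0.85129857 -1.34698569] [ 0.00742727 -0.00685295  0.00622364]
```

Entered 13 mm with no contact force. I'll go on down to just short of the floor.

```bash

python3 -m creep '[{"tx":0,"ty":0,"tz":0.005,"rx":0,"ry":0,"rz":0},{"tx":0,"ty":0,"tz":0.01,"rx":0,"ry":0,"rz":0},{"tx":0,"ty":0,"tz":0.015,"rx":0,"ry":0,"rz":0},{"tx":0,"ty":0,"tz":0.02,"rx":0,"ry":0,"rz":0},{"tx":0,"ty":0,"tz":0.025,"rx":0,"ry":0,"rz":0},{"tx":0,"ty":0,"tz":0.03,"rx":0,"ry":0,"rz":0},{"tx":0,"ty":0,"tz":0.034,"rx":0,"ry":0,"rz":0},{"tx":0,"ty":0,"tz":0.038,"rx":0,"ry":0,"rz":0},{"tx":0,"ty":0,"tz":0.041,"rx":0,"ry":0,"rz":0},{"tx":0,"ty":0,"tz":0.043,"rx":0,"ry":0,"rz":0}]'
python3 -m creep '[{"tx":0,"ty":0,"tz":0.001,"rx":0,"ry":0,"rz":0},{"tx":0,"ty":0,"tz":0.002,"rx":0,"ry":0,"rz":0},{"tx":0,"ty":0,"tz":0.003,"rx":0,"ry":0,"rz":0},{"tx":0,"ty":0,"tz":0.0035,"rx":0,"ry":0,"rz":0},{"tx":0,"ty":0,"tz":0.004,"rx":0,"ry":0,"rz":0},{"tx":0,"ty":0,"tz":0.004,"rx":0,"ry":0,"rz":0},{"tx":0,"ty":0,"tz":0.004,"rx":0,"ry":0,"rz":0},{"tx":0,"ty":0,"tz":0.004,"rx":0,"ry":0,"rz":0},{"tx":0,"ty":0,"tz":0.004,"rx":0,"ry":0,"rz":0},{"tx":0,"ty":0,"tz":0.004,"rx":0,"ry":0,"rz":0}]'
```

```text
clock: 11.4
eef_pos: [525.2, -243.9, 127.4]
tcp_rot: [3.141, -0.0, -3.053]
force: [-0.1, -0.2, -1.7]
grip_width: 8.7
clock: 12.4
eef_pos: [525.4, -244.0, 124.2]
tcp_rot: [-3.141, 0.0, -3.053]
force: [-1.8, 1.0, 5.4]
grip_width: 8.9
```

It reaches the floor at TCP z 124.2 with +7 N, as expected. Now I'll release and rise.

```bash

python3 -m creep '[{"tx":0,"ty":0,"tz":0,"rx":0,"ry":0,"rz":0},{"tx":0,"ty":0,"tz":0,"rx":0,"ry":0,"rz":0},{"tx":0,"ty":0,"tz":0,"rx":0,"ry":0,"rz":0},{"tx":0,"ty":0,"tz":0,"rx":0,"ry":0,"rz":0},{"tx":0,"ty":0,"tz":0,"rx":0,"ry":0,"rz":0},{"tx":0,"ty":0,"tz":0,"rx":0,"ry":0,"rz":0},{"tx":0,"ty":0,"tz":0,"rx":0,"ry":0,"rz":0},{"tx":0,"ty":0,"tz":0,"rx":0,"ry":0,"rz":0},{"tx":0,"ty":0,"tz":0,"rx":0,"ry":0,"rz":0},{"tx":0,"ty":0,"tz":0,"rx":0,"ry":0,"rz":0}]' -0.3
python3 -m creep '[{"tx":0,"ty":0,"tz":-0.005,"rx":0,"ry":0,"rz":0},{"tx":0,"ty":0,"tz":-0.015,"rx":0,"ry":0,"rz":0},{"tx":0,"ty":0,"tz":-0.03,"rx":0,"ry":0,"rz":0},{"tx":0,"ty":0,"tz":-0.05,"rx":0,"ry":0,"rz":0},{"tx":0,"ty":0,"tz":-0.07,"rx":0,"ry":0,"rz":0},{"tx":0,"ty":0,"tz":-0.09,"rx":0,"ry":0,"rz":0},{"tx":0,"ty":0,"tz":-0.105,"rx":0,"ry":0,"rz":0},{"tx":0,"ty":0,"tz":-0.115,"rx":0,"ry":0,"rz":0},{"tx":0,"ty":0,"tz":-0.12,"rx":0,"ry":0,"rz":0},{"tx":0,"ty":0,"tz":-0.12,"rx":0,"ry":0,"rz":0}]'
python3 - <<'E'
from h import *
d=grab('side','4'); w=grab('wrist','4')
P=pts(w); Z=P[...,2]; m=(Z>138)&(Z<165); n,l,st,_=cv2.connectedComponentsWithStats(m.astype(np.uint8))
for i in range(1,n):
    if st[i,4]>100: print(st[i],np.round(np.median(P[l==i],0),1),np.percentile(P[l==i][:,2],[5,50,95]))
c=np.hstack([cv2.resize(d['img'][160:280,290:390],(400,480)),cv2.resize(w['img'],(400,300))[:300].repeat(1,0) if 0 else cv2.resize(w['img'][:,120:520],(400,480))]); cv2.imwrite('pics/c4.png',c)
# paddle bar from initial views: triangulate
a=load('top','0'); b=load('side','0')
def xy(u,v): return u,v
ua=(295+(119-0)/4-0.4,210+273/4-0.4); ub=(300+(740-520)/3-.3,195+100/3-.3)
print('top ray@157',onz(a,[ua],157),'side bar',onz(b,[ub],150))
Pa=pts(a); Q=Pa[270:288,312:338].reshape(-1,3); Q=Q[(Q[:,2]>146)&(Q[:,0]<485)]; print(len(Q),Q.mean(0),Q.min(0),Q.max(0))
E
```

```text
clock: 13.4
eef_pos: [525.3, -243.9, 123.7]
tcp_rot: [3.142, 0.0, -3.053]
force: [-0.1, -0.3, 0.1]
grip_width: 32.2
clock: 14.4
eef_pos: [525.4, -244.0, 244.3]
tcp_rot: [-3.141, 0.001, -3.053]
force: [0.2, 0.3, -0.3]
grip_width: 32.3
[ 462  162   96  145 6460] [ 503.2 -127.4  147.2] [140.49246398 147.2259478  157.16010025]
[ 318  181   14  126 1711] [ 522.6 -244.9  152. ] [150.80711254 151.97285744 153.06026693]
top ray@157 [[ 472.25633613 -129.92445106  157.        ]] side bar [[ 464.7444085  -122.24012429  150.        ]]
171 [ 470.02074727 -129.70218338  154.92836465] [ 458.64262392 -151.18822895  148.64588147] [ 484.99451126 -109.39720658  160.7453318 ]
```

View pics/c4.png

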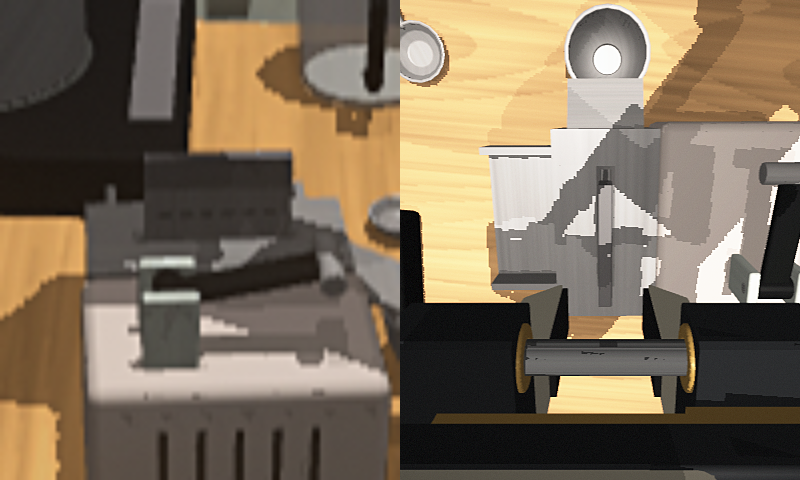

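The plate stands released in the slot with its top at z = 152.0, which is the fully home height. The bar is at crop (760+, 163–185) in the wrist view. I'll measure it, then move above it with the jaws shut.

```bash
python3 - <<'E'
from h import *
w=load('wrist','4'); P=pts(w); m=(P[...,2]>143)&(P[...,2]<160); m[:,:470]=0
sx=P[...,0]<480; k=m&sx; Q=P[k]; r=cv2.minAreaRect(Q[:,:2].astype(np.float32)); print(len(Q),np.round(r[0],1),np.round(r[1],1),r[2],np.percentile(Q[:,2],[5,50,95,99]))
# rows extents of bar
vv,uu=np.where(k); print(uu.min(),uu.max(),vv.min(),vv.max())
top=Q[Q[:,2]>np.percentile(Q[:,2],85)]; print('ridge',top.mean(0))
print(plan(472,-130,220,185.1))
E
```

```text
2085 [ 470.4 -129. ] [20.7 45.1] 5.136081218719482 [150.38632822 155.50858514 157.81863016 158.43196762]
478 557 162 195
ridge [ 466.972147   -129.86743482  157.69981989]
{'t': [0.0427, 0.118, 0.0232], 'rotvec': [0.04, -0.05, -0.0]}
```

```bash

python3 -m creep '[{"tx":0.004,"ty":0.01,"tz":0,"rx":0,"ry":0,"rz":0},{"tx":0.01,"ty":0.025,"tz":0,"rx":0,"ry":0,"rz":0},{"tx":0.0184,"ty":0.045,"tz":0,"rx":0,"ry":0,"rz":0},{"tx":0.0266,"ty":0.065,"tz":0,"rx":0,"ry":0,"rz":0},{"tx":0.0347,"ty":0.085,"tz":0.01,"rx":0,"ry":0,"rz":0},{"tx":0.0409,"ty":0.1,"tz":0.025,"rx":0,"ry":0,"rz":0},{"tx":0.046,"ty":0.112,"tz":0.04,"rx":0,"ry":0,"rz":0},{"tx":0.0485,"ty":0.1187,"tz":0.055,"rx":0,"ry":0,"rz":0},{"tx":0.0485,"ty":0.1187,"tz":0.066,"rx":0,"ry":0,"rz":0},{"tx":0.0485,"ty":0.1187,"tz":0.07,"rx":0,"ry":0,"rz":0}]' -1
python3 -m creep '[{"tx":0,"ty":0,"tz":0.002,"rx":0,"ry":0,"rz":0},{"tx":0,"ty":0,"tz":0.004,"rx":0,"ry":0,"rz":0},{"tx":0,"ty":0,"tz":0.006,"rx":0,"ry":0,"rz":0},{"tx":0,"ty":0,"tz":0.008,"rx":0,"ry":0,"rz":0},{"tx":0,"ty":0,"tz":0.01,"rx":0,"ry":0,"rz":0},{"tx":0,"ty":0,"tz":0.011,"rx":0,"ry":0,"rz":0},{"tx":0,"ty":0,"tz":0.012,"rx":0,"ry":0,"rz":0},{"tx":0,"ty":0,"tz":0.012,"rx":0,"ry":0,"rz":0},{"tx":0,"ty":0,"tz":0.012,"rx":0,"ry":0,"rz":0},{"tx":0,"ty":0,"tz":0.012,"rx":0,"ry":0,"rz":0}]'
python3 -c "
from h import *
d=grab('side','5'); cv2.imwrite('pics/c5.png',cv2.resize(d['img'][180:300,290:400],None,fx=4,fy=4,interpolation=cv2.INTER_CUBIC))"
```

```text
clock: 15.5
eef_pos: [465.7, -129.5, 172.5]
tcp_rot: [3.141, -0.002, -3.052]
force: [-0.5, 1.0, -0.4]
grip_width: 0.5
clock: 16.5
eef_pos: [466.5, -130.0, 161.8]
tcp_rot: [3.142, 0.0, -3.053]
force: [0.5, -0.5, 1.0]
grip_width: 0.3
```

View pics/c5.png

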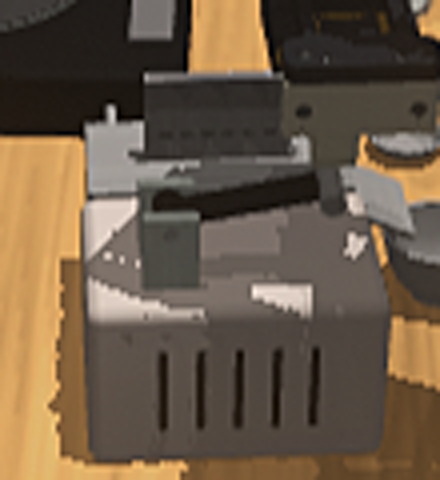

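The closed fingertips, near (335,165), sit directly above the bar at (335,190). I'll press in two stages and watch the force.

```bash

python3 -m creep '[{"tx":0,"ty":0,"tz":0.0015,"rx":0,"ry":0,"rz":0},{"tx":0,"ty":0,"tz":0.003,"rx":0,"ry":0,"rz":0},{"tx":0,"ty":0,"tz":0.0045,"rx":0,"ry":0,"rz":0},{"tx":0,"ty":0,"tz":0.006,"rx":0,"ry":0,"rz":0},{"tx":0,"ty":0,"tz":0.0075,"rx":0,"ry":0,"rz":0},{"tx":0,"ty":0,"tz":0.009,"rx":0,"ry":0,"rz":0},{"tx":0,"ty":0,"tz":0.0105,"rx":0,"ry":0,"rz":0},{"tx":0,"ty":0,"tz":0.0115,"rx":0,"ry":0,"rz":0},{"tx":0,"ty":0,"tz":0.012,"rx":0,"ry":0,"rz":0},{"tx":0,"ty":0,"tz":0.012,"rx":0,"ry":0,"rz":0}]'
python3 -m creep '[{"tx":0,"ty":0,"tz":0.0015,"rx":0,"ry":0,"rz":0},{"tx":0,"ty":0,"tz":0.003,"rx":0,"ry":0,"rz":0},{"tx":0,"ty":0,"tz":0.0045,"rx":0,"ry":0,"rz":0},{"tx":0,"ty":0,"tz":0.006,"rx":0,"ry":0,"rz":0},{"tx":0,"ty":0,"tz":0.007,"rx":0,"ry":0,"rz":0},{"tx":0,"ty":0,"tz":0.0075,"rx":0,"ry":0,"rz":0},{"tx":0,"ty":0,"tz":0.008,"rx":0,"ry":0,"rz":0},{"tx":0,"ty":0,"tz":0.008,"rx":0,"ry":0,"rz":0},{"tx":0,"ty":0,"tz":0.008,"rx":0,"ry":0,"rz":0},{"tx":0,"ty":0,"tz":0.008,"rx":0,"ry":0,"rz":0}]'
python3 -c "
from h import *
print([state()['force'].round(2) if hasattr(state()['force'],'round') else state()['force']])
for i in range(4): get_image('wrist'); s=state(); print(np.round(s['force'],2),np.round(s['eef_pos'],2))
d=grab('side','6'); cv2.imwrite('pics/c6.png',cv2.resize(d['img'][180:300,290:400],None,fx=4,fy=4,interpolation=cv2.INTER_CUBIC))"
```

```text
clock: 17.55
eef_pos: [466.3, -130.0, 149.7]
tcp_rot: [3.142, -0.0, -3.053]
force: [-2.4, 0.1, 4.0]
grip_width: 0.3
clock: 18.55
eef_pos: [466.3, -130.0, 141.7]
tcp_rot: [3.142, -0.0, -3.052]
force: [-4.3, -0.7, 6.3]
grip_width: 0.6
[array([-4.26, -0.74,  6.28])]
[-3.83 -0.5   6.06] [ 466.27 -130.01  141.67]
[-3.94 -1.03  5.08] [ 466.27 -130.01  141.67]
[-4.34 -0.46  6.24] [ 466.26 -130.01  141.66]
[-4.64 -0.79  5.24] [ 466.28 -130.01  141.68]
```

View pics/c6.png

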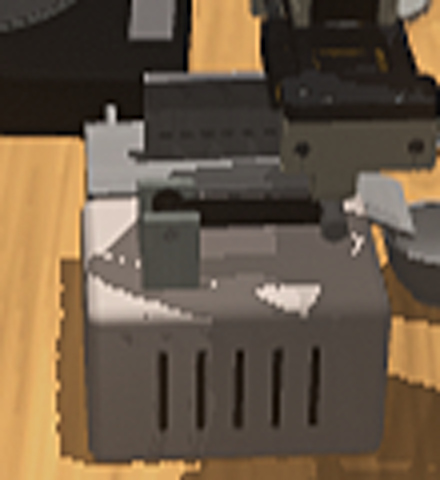

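The arm is level in the picture, TCP z is 141.7 (nominal bar top 142) and the vertical force is about 5.7 N. One last check on the bystanders and plates, then I hand in.

```bash
python3 - <<'E'
from h import *
a=load('side','0'); d=grab('side','7'); t=grab('top','7'); t0=load('top','0')
for n,p,q,boxes in(('side',a,d,{'carton':(235,305,205,245),'soap':(285,355,198,238),'cupA':(350,400,250,290),'cupB':(372,425,385,426),'narrow':(330,362,308,346),'bowl':(230,258,385,416),'spoon':(195,222,380,448)}),('top',t0,t,{'bowl':(296,325,360,390),'spoon':(292,368,428,480),'cupA':(195,221,181,206),'narrow':(230,272,184,202)})):
    df=np.abs(p['img'].astype(int)-q['img']).max(2)
    for k,b in boxes.items(): print(n,k,'changed frac',round((df[b[0]:b[1],b[2]:b[3]]>40).mean(),3))
P=pts(d); print('plate top z in side', np.percentile(P[196:202,330:355,2],[50,95]))
s=state(); print(s['clock'],s['force'],s['eef_pos'])
close_job()
E
```

```text
side carton changed frac 0.0
side soap changed frac 0.0
side cupA changed frac 0.0
side cupB changed frac 0.0
side narrow changed frac 0.0
side bowl changed frac 0.017
side spoon changed frac 0.225
top bowl changed frac 0.223
top spoon changed frac 0.0
top cupA changed frac 0.0
top narrow changed frac 0.0
plate top z in side [151.47347631 155.93032809]
18.9 [-3.731678   -0.46250956  4.95142001] [ 466.24062631 -130.00971604  141.65498447]
the job is handed in; nothing more can be done
```

I drew the wide plate straight up out of the caddy, lowered it fully into the slicer slot and let go. Then I pressed the paddle half-way with the fingers shut and handed the job in at 18.9 s, still holding it there.

**Plate:** before I pressed the paddle, the wrist camera put its top at z = 152.0 mm, the fully home height. The side view at the end read 151.5 mm.

**Paddle:** the fingertips held at z = 141.7 mm (142 is half-way) and the arm looked level in the side picture. The vertical force read about 5–6 N. There was also a steady sideways force of about 4 N, which I took to be friction at the bar.

**Other objects:** the narrow plate, cups, soap and carton showed no image change. Two checks disagreed between cameras. The spoon's region changed 22% in the side view but 0% from the top, and the bowl's changed 22% from the top but under 2% from the side. I put both down to the arm or its shadow, but handed in without checking further.

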